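Clamp the copper caddy, draw off its tight lid, release the clamp

ROBOT

A 7-joint arm with a two-finger parallel gripper is mounted at the origin on the work surface. World frame = base frame: x ahead of the robot, y to its left, z up, the work surface at z = 0. Lengths are in m, angles in rad, forces in N, time in s.
With the tool pointing down it reaches from about 0.4 to 0.85 m from the base axis. Payload 10.4 kg.
Tool frame: the origin (TCP) lies midway between the tips of the shut fingers; the grasp point (between the pads) lies 19 mm behind it; z points along the fingers, y is the line along which they close (so a half turn about z gives the same grasp; the last joint's range is limited). The gripper opens to 87 mm and grips with 3 to 60 N. Pads are 19 mm wide; open, the fingers measure 117 mm over their backs; the gripper's body (75 mm by 190 mm) begins 51 mm behind the grasp point.
Start: joints at [-0.023, 0.332, -0.065, 1.46, 0.022, 1.35, -0.088], TCP at [0.625, 0, 0.223] pointing down, gripper open.
Joint ranges: [-2.6, 2.6], [-0.5, 2.12], [-1.47, 1.34], [0.16, 2.42], [-1.27, 4.41], [0.06, 2.06], [-2.6, 2.6]. Speed limits (rad/s): [2.22, 2.22, 2.79, 2.79, 3.14, 3.14, 3.14].

INTERFACE

Orientations are given as a unit quaternion [x, y, z, w].
In Python, from bench import r gives the robot as it stands.
- The arm moves only by the tool arm_command, never from a script. Its arguments are lists of equal length, an entry for each row: "xyz": the shift along the world's x, y, z in m, a list of three; "rot": the turn, a rotation vector about the world's x, y, z in rad, a list of three. In form: {"xyz": [[tx, ty, tz], ...], "rot": [[ax, ay, az], ...]}. A call has 1 to 20 rows; each row is the pose to reach, as a shift and turn from the pose commanded when the call began; what a row does not reach only later rows make up. A row lasts 1/12 s, in which the tool goes at most 41.7 mm and 7.16 degrees, less where a joint would pass 70% of its speed; a pose out of reach is approached as far as the arm can. A call with a gripper value outside its range is refused whole. "grip" is the opening, from 0 (shut) to 1 (fully open), set as the call begins (left out, the last holds). The fingers move at their own pace and stop on an object; "squeeze" is the grip in N (left out, the last holds). Time passes only in rows, so rows that repeat a pose let the fingers close. It gives the time, the measured TCP pose, the force, the opening and the grip force at its end, in the units of the state.
- r.read_state(): the state, without advancing time (a new reading comes with each control period).
- r.camera(name): name is "scene" or "side" or "wrist"; returns the picture (480x640x3 uint8, red, green, blue); there is no depth.
- r.camera_model(name): a dict with "fx", "fy", "cx", "cy" (pixels), "T" (4x4, takes a point from camera to world coordinates). Camera axes: x right, y up, looking along -z (the intrinsics and any distortion apply to the point x, -y, -z); pixel columns grow to the right and rows downward; lengths in m; the calibration is good to about 2 mm. A picture is of the moment at which its call begins: read the wrist's pose just before it. camera_model takes no time and is no camera call; for the wrist camera it gives the pose at the moment of the call.
- r.close_job(): hands the job in; it is judged then, once.
Trained networks look in the newest picture that a camera, given by its name, has taken for a name from the list of things; names that differ only in an ending like _2 or _b are one class to them, and where a whole thing is asked for, a point or a joint stands for the part that bears it (a point fixed in the world has none). Each returns a list of dicts, best first, with "conf" (0 to 1); they miss things now and then, are a little off and sometimes report something else, mostly with a low value. They report only what shows in the picture. A call takes as long as a camera call. They do not tell look-alikes from the thing itself.
- r.look_for(label, camera): "at" ([x, y, z] in m, in the coordinates of the camera as it stood for that picture, good to about 4 mm: the middle of the surface that is visible of it).
- r.spot_point(label, camera): "at" ([x, y, z] in m, in the coordinates of the camera as it stood for that picture, good to about 4 mm: a listed point, or the origin of a listed thing).
The state is a dict: "time": time; "joint_positions": joint angles; "joint_vel": joint speeds; "joint_torque": joint torques, N m; "ee_pos": TCP position; "eef_rot": TCP orientation; "ft_force": force on the tool from outside, world axes, zero at the start; "torque": the same for the moment, N m; "width": finger opening in m; "grip_force": force on a finger pad.
Only numpy, scipy, OpenCV 4.12 (cv2) and the standard library are available. Lean on these libraries where they do the work, as an engineer would, in place of code of your own. Each camera call takes 0.05 s, during which the arm holds its last target. There are 200 camera calls.

TASK

The copper caddy's deep lid fits tightly, so first pull the red knob of the clamp stand straight out until it clicks into its detent, which holds the caddy's foot down. Then draw the lid straight up off the caddy by its brass knob, stand it upright and wholly on the blue mat without dropping it, and only then push the red knob fully home again to free the foot. Leave the caddy standing in its nest, and do not shift or tip the saucepan, pen cup, card reader or jug.

Things in the scene. Friction and masses are not known exactly. Their poses are not given: they have to be found in the camera images.
- stand: Fixed grey clamp stand, base plate 150 (x) x 270 (y) x 10 mm; origin at the centre of its underside on the counter. A white housing, 100 (x) x 90 (y) mm, its top 70 mm above the counter, is centred at stand x 0, y -75; the red knob comes out of its front face, which looks along stand -x, roughly towards the robot. The nest with the caddy is at its +y end.
- nest (a point): Centre of the nest's floor, 10 mm above the counter, at stand x 0, y +70; axes parallel to the stand's. Aluminium rims to 20 mm above the counter locate the caddy's foot. Before and behind it (stand -x and +x) are the two orange jaws, 40 mm wide, up to 27 mm above the counter, in dark guide blocks up to 34 mm.
- knob (a joint): Travel of the red push-pull knob in m along stand -x: 0 = fully home, 0.020 = fully out (end stop). A sprung two-place detent draws it to the nearer end, tipping over at 0.010; moving it takes up to about 6 N. As it comes out it slides both orange jaws 12 mm inwards, 2 mm above the caddy's foot flange, so that the foot cannot rise; home, the jaws are clear of the flange.
- knob_grip (a point): Centre of the red knob's head: a disc 34 mm in diameter and 16 mm thick on a level 12 mm stem along stand x, 45 mm above the counter; axes parallel to the stand's. Knob home, this point stands 28 mm in front of the housing's face, knob out 48 mm. It can be pinched from above across stand y.
- caddy: Square copper caddy standing loose in the nest, about 0.34 kg; origin at the centre of its underside, 10 mm above the counter; axes parallel to the stand's. Foot flange 84 x 84 x 6 mm, hollow body 56 x 56 mm, rim 100 mm above its underside. Four brass spring tongues near the rim grip the lid from inside.
- lid: Square deep copper lid, about 0.18 kg, 64 x 64 mm, open below, 60 mm deep inside; origin at the centre of its lower edge plane, top face 63 mm above it. Closed, its lower edge is 40 mm above the caddy's underside. It must rise 60 mm to come free and takes roughly 5 to 13 N all the way; without the clamp the caddy comes up with it.
- lid_knob (a point): Centre of the lid's brass knob, 83 mm above the lid's lower edge, on its axis: round, 24 mm in diameter, 20 mm high, its underside 10 mm above the lid's top. Can be pinched from above at any yaw.
- mat: Fixed blue felt mat, 150 x 150 x 4 mm, origin at the centre of its underside on the counter. It lies to the left or the right of the stand.
- saucepan: Bystander, loose: lidded copper saucepan, 154 mm across, 108 mm high with its knob, brass handle along its +x reaching 211 mm from its centre and 88 mm high; origin at the centre of its underside.
- pen_cup: Bystander, loose: black cup 72 mm across and 95 mm high with pens to 150 mm, beyond the mat; origin at the centre of its underside.
- card_reader: Bystander, loose: black card reader, 130 (x) x 75 (y) x 35 mm, in front of the caddy; origin at the centre of its underside.
- jug: Bystander, loose: copper jug, 84 mm across, 140 mm high, handle along its -y reaching 66 mm, behind the stand; origin at the centre of its underside.
Things that resemble listed ones, but are neither listed nor needed, are in the scene too. Leave any pink, purple or turquoise look-alike of the lid alone.

How it is judged:
By the outcome, as a careful person would: the job done as asked, in the order asked, and still so for the second after the job is handed in, with the robot touching nothing.
It also fails if it takes over 72 s, if anything falls off the work surface, if the arm or the gripper's body presses on something with over 40 N, if the wrist force passes 120 N, or if a joint passes its speed limit or range.

## Working session

There is one attempt and no reset: what is moved stays moved. The work goes in short steps, Python scripts to look and compute and a tool call to move; the robot and the scene stay as the last step left them, time stands still between calls to the robot, and variables do not carry over. Pictures are saved under pics/ and viewed, at most 10 in all, crops included, and the job is handed in when it is done.

Besides the shell and the picture viewer there is one more tool, called after "Call:" as name(argument=value, ...) on one line, values as JSON. arm_command: Moves the arm, as the interface text tells. Its arguments: {"type":"object","properties":{"xyz":{"type":"array"},"rot":{"type":"array"},"grip":{"type":"number"},"squeeze":{"type":"number"}},"required":["xyz","rot"]}

```bash
mkdir -p pics; cat > h.py <<'E'
from bench import r
import numpy as np, cv2
def snap(c,name=None):
    M=r.camera_model(c); im=r.camera(c)
    if name: cv2.imwrite(f'pics/{name}.png',cv2.cvtColor(im,cv2.COLOR_RGB2BGR))
    return M,im
def pix(M,P):
    q=np.linalg.inv(M['T'])@np.r_[P,1]; return (M['cx']+M['fx']*q[0]/-q[2], M['cy']-M['fy']*q[1]/-q[2])
def W(M,at): return (M['T']@np.r_[at,1])[:3]
def find(c,M,labels,f='spot_point',n=3):
    for l in labels:
        for d in getattr(r,f)(l,c)[:n]:
            p=W(M,d['at']); print(c,l,round(d['conf'],2),np.round(p,4),np.round(pix(M,p),0))
E
cat > a.py <<'E'
from h import *
for c in ('scene','side'):
    M,im=snap(c,c+'0'); print(c,{k:v for k,v in M.items() if k!='T'})
    find(c,M,['stand','nest','knob_grip','caddy','lid','lid_knob','mat','saucepan','pen_cup','card_reader','jug'])
s=r.read_state(); print(s['time'],s['ee_pos'],s['eef_rot'])
E
python3 a.py; python3 -c "
import cv2,numpy as np"
```

```text
scene {'fx': 597.5251956124149, 'fy': 597.5251956124149, 'cx': 328.1681857886466, 'cy': 237.05444139542885}
scene stand 0.86 [0.6256 0.066  0.0026] [363. 265.]
scene nest 0.58 [0.6314 0.1369 0.0079] [391. 265.]
scene knob_grip 0.65 [0.4523 0.3655 0.0053] [468. 223.]
scene knob_grip 0.58 [0.6258 0.1367 0.0528] [391. 250.]
scene knob_grip 0.48 [ 0.5425 -0.0012  0.0466] [337. 231.]
scene caddy 0.74 [0.7703 0.0995 0.004 ] [378. 305.]
scene caddy 0.5 [0.6265 0.1385 0.0118] [391. 263.]
scene lid 0.97 [ 8.011e-01 -9.790e-02 -8.000e-04] [295. 315.]
scene lid 0.79 [0.6269 0.1367 0.0521] [391. 251.]
scene lid 0.79 [0.4363 0.0616 0.001 ] [359. 220.]
scene lid_knob 0.97 [ 0.7982 -0.1015  0.0855] [292. 288.]
scene lid_knob 0.92 [0.7919 0.2299 0.0809] [438. 289.]
scene lid_knob 0.81 [0.6274 0.1366 0.13  ] [393. 227.]
scene mat 0.94 [0.4473 0.3672 0.0038] [469. 222.]
scene mat 0.69 [ 5.187e-01 -3.425e-01 -1.000e-04] [212. 239.]
scene mat 0.34 [0.6237 0.1349 0.0508] [391. 250.]
scene saucepan 0.69 [ 0.5223 -0.3419 -0.0013] [212. 240.]
scene pen_cup 0.73 [0.6084 0.3756 0.0029] [482. 261.]
scene pen_c
[... 635 characters left out ...]
.94 [0.4356 0.0532 0.0795] [244. 227.]
side lid_knob 0.88 [ 0.8068 -0.1019  0.0814] [399. 260.]
side lid_knob 0.86 [0.7961 0.2266 0.0773] [369. 177.]
side mat 0.62 [ 0.4553  0.3591 -0.002 ] [252. 177.]
side mat 0.51 [ 0.7733  0.1044 -0.0016] [367. 226.]
side mat 0.28 [ 0.5437 -0.0033  0.0446] [288. 249.]
side saucepan 0.98 [ 0.5182 -0.3433 -0.0009] [289. 378.]
side pen_cup 0.61 [0.6085 0.3739 0.0019] [300. 170.]
side card_reader 0.98 [ 0.4664  0.1775 -0.0014] [257. 216.]
side card_reader 0.25 [ 0.6251  0.0671 -0.0011] [316. 240.]
side jug 0.93 [ 0.775   0.1033 -0.004 ] [368. 227.]
1.2 [6.25025288e-01 4.31505202e-06 2.22584482e-01] [7.07110156e-01 7.07103404e-01 4.52966107e-05 3.66969910e-05]
```

View pics/scene0.png

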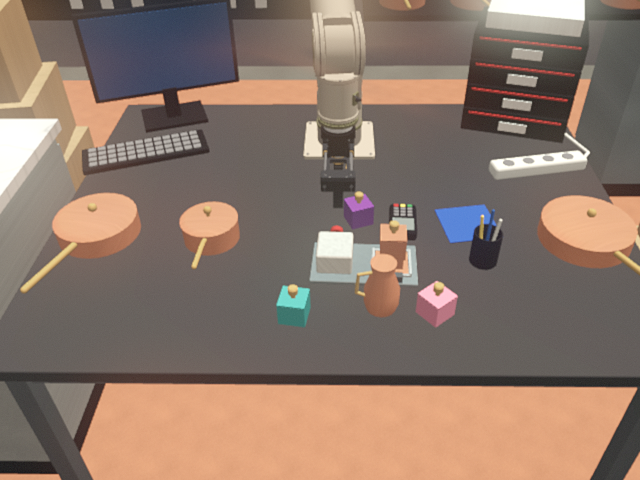

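View pics/side0.png

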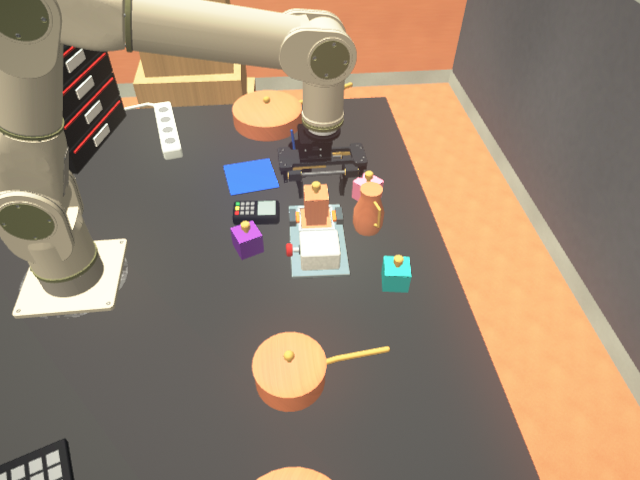

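The scene shows the stand at about px (363,262), with the red knob at (337,231), the caddy with its copper lid at (393,240) and the blue mat at (468,222). The purple, pink and turquoise boxes are decoys. The side view agrees with this. The stand's yaw is about -4°. Next I'll turn the tool and look from above the red knob.

Call:
arm_command(xyz=[[-0.01,0,0],[-0.02,0,0],[-0.03,0,0],[-0.04,0,0],[-0.05,0,0],[-0.06,0,0],[-0.07,0,0],[-0.08,0,0],[-0.083,-0.003,0],[-0.083,-0.003,0],[-0.083,-0.003,-0.01],[-0.083,-0.003,-0.02],[-0.083,-0.003,-0.02],[-0.083,-0.003,-0.02],[-0.083,-0.003,-0.02]], rot=[[0,0,0.12],[0,0,0.24],[0,0,0.36],[0,0,0.48],[0,0,0.6],[0,0,0.72],[0,0,0.84],[0,0,0.96],[0,0,1.08],[0,0,1.2],[0,0,1.32],[0,0,1.44],[0,0,1.5],[0,0,1.5],[0,0,1.5]], grip=1)

```text
time: 2.45
ee_pos: [0.5421, -0.003, 0.2028]
eef_rot: [0.037, 0.999, 0.0, 0.0]
ft_force: [1.4, -0.3, -0.7]
width: 0.0869
grip_force: 0.0
```

```bash
cat > b.py <<'E'
from h import *
import sys
c='wrist'; M,im=snap(c,sys.argv[1]); print(np.round(M['T'],3).tolist())
find(c,M,sys.argv[2:],n=3)
s=r.read_state(); print(s['time'],s['ee_pos'],s['eef_rot'])
E
python3 b.py w1 stand nest knob_grip caddy lid lid_knob
```

```text
[[0.072, -0.966, -0.25, 0.474], [0.997, 0.07, 0.019, 0.002], [-0.001, -0.251, 0.968, 0.365], [0.0, 0.0, 0.0, 1.0]]
wrist stand 0.98 [ 6.282e-01  6.420e-02 -5.000e-04] [390. 294.]
wrist knob_grip 0.7 [ 0.5471 -0.0043  0.0431] [316. 230.]
wrist lid 0.9 [0.6329 0.137  0.051 ] [484. 316.]
wrist lid 0.85 [ 0.4355  0.0552 -0.0014] [374.  91.]
wrist lid_knob 0.94 [0.4361 0.0557 0.0844] [393.  76.]
2.8 [ 0.54207913 -0.00292787  0.20272868] [3.56592241e-02 9.99364000e-01 5.72041773e-05 1.08318220e-04]
```

View pics/w1.png

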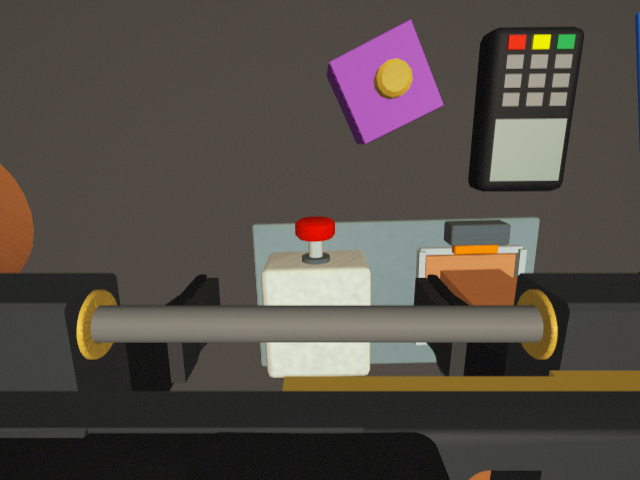

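Call:
arm_command(xyz=[[0.002,-0.001,-0.02],[0.002,-0.001,-0.045],[0.002,-0.001,-0.07],[0.002,-0.001,-0.095],[0.002,-0.001,-0.115],[0.002,-0.001,-0.135],[0.002,-0.001,-0.15],[0.002,-0.001,-0.165],[0.002,-0.001,-0.174],[0.002,-0.001,-0.174]], rot=[[0,0,0.01],[0,0,0.01],[0,0,0.01],[0,0,0.01],[0,0,0.01],[0,0,0.01],[0,0,0.01],[0,0,0.01],[0,0,0.01],[0,0,0.01]])

```text
time: 3.63
ee_pos: [0.5428, -0.004, 0.0268]
eef_rot: [0.03, 1.0, -0.0, -0.002]
ft_force: [-0.4, 0.6, 0.1]
width: 0.0872
grip_force: 0.0
```

Call:
arm_command(xyz=[[0,0,0],[0,0,0],[0,0,0],[0,0,0],[0,0,0],[0,0,0],[0,0,0],[0,0,0],[0,0,0],[0,0,0]], rot=[[0,0,0],[0,0,0],[0,0,0],[0,0,0],[0,0,0],[0,0,0],[0,0,0],[0,0,0],[0,0,0],[0,0,0]], grip=0, squeeze=30)

```text
time: 4.47
ee_pos: [0.5439, -0.0046, 0.0286]
eef_rot: [0.031, 1.0, -0.0, -0.0]
ft_force: [-0.1, -2.1, 1.1]
width: 0.0326
grip_force: 30.0
```

Call:
arm_command(xyz=[[-0.002,0.0,0],[-0.004,0.0,0],[-0.006,0.0,0],[-0.008,0.0,0],[-0.01,0.001,0],[-0.012,0.001,0],[-0.014,0.001,0],[-0.016,0.001,0],[-0.018,0.001,0],[-0.02,0.001,0],[-0.021,0.001,0],[-0.021,0.001,0],[-0.021,0.001,0]], rot=[[0,0,0],[0,0,0],[0,0,0],[0,0,0],[0,0,0],[0,0,0],[0,0,0],[0,0,0],[0,0,0],[0,0,0],[0,0,0],[0,0,0],[0,0,0]])

```text
time: 5.55
ee_pos: [0.5238, -0.0036, 0.0287]
eef_rot: [0.031, 1.0, -0.0, 0.001]
ft_force: [5.3, -4.8, -4.2]
width: 0.0325
grip_force: 30.0
```

Call:
arm_command(xyz=[[0,0,0],[0,0,0],[0,0,0],[0,0,0],[0,0,0],[0,0,0],[0,0,0.01],[0,0,0.03],[0,0,0.06],[0,0,0.09],[0,0,0.12],[0,0,0.15],[0,0,0.18],[0,0.02,0.2],[0.01,0.05,0.22],[0.02,0.08,0.22],[0.03,0.11,0.22],[0.03,0.14,0.22],[0.03,0.14,0.22],[0.03,0.14,0.22]], rot=[[0,0,0],[0,0,0],[0,0,0],[0,0,0],[0,0,0],[0,0,0],[0,0,0],[0,0,0],[0,0,0],[0,0,0],[0,0,0],[0,0,0],[0,0,0],[0,0,0],[0,0,0],[0,0,0],[0,0,0],[0,0,0],[0,0,0],[0,0,0]], grip=1)

```text
time: 7.22
ee_pos: [0.5525, 0.1391, 0.2491]
eef_rot: [0.028, 1.0, 0.0, -0.0]
ft_force: [-0.2, -0.6, 0.6]
width: 0.087
grip_force: 0.0
```

```bash
python3 b.py w2 stand nest knob_grip caddy lid lid_knob mat pen_cup card_reader
```

```text
[[0.056, -0.967, -0.25, 0.485], [0.998, 0.054, 0.014, 0.143], [0.0, -0.25, 0.968, 0.411], [0.0, 0.0, 0.0, 1.0]]
wrist stand 0.66 [6.271e-01 6.490e-02 3.000e-04] [254. 276.]
wrist knob_grip 0.62 [ 0.526  -0.0054  0.0431] [163. 195.]
wrist lid 0.94 [0.6303 0.1378 0.0502] [320. 292.]
wrist lid 0.56 [ 0.4354  0.0581 -0.0038] [230.  95.]
wrist lid 0.55 [ 0.609   0.375  -0.0008] [534. 245.]
wrist lid_knob 0.74 [0.433  0.0554 0.0821] [202.  80.]
wrist lid_knob 0.63 [0.633  0.1322 0.1367] [314. 338.]
wrist mat 0.79 [ 0.4571  0.3638 -0.0006] [536.  99.]
wrist mat 0.44 [0.6306 0.1364 0.0518] [318. 293.]
wrist pen_cup 0.76 [6.113e-01 3.756e-01 3.000e-04] [535. 248.]
wrist card_reader 0.65 [ 0.4631  0.1747 -0.0006] [347. 117.]
7.7167 [0.5530527  0.13657095 0.24863056] [3.07309512e-02 9.99527692e-01 8.47878270e-06 2.63676625e-05]
```

View pics/w2.png

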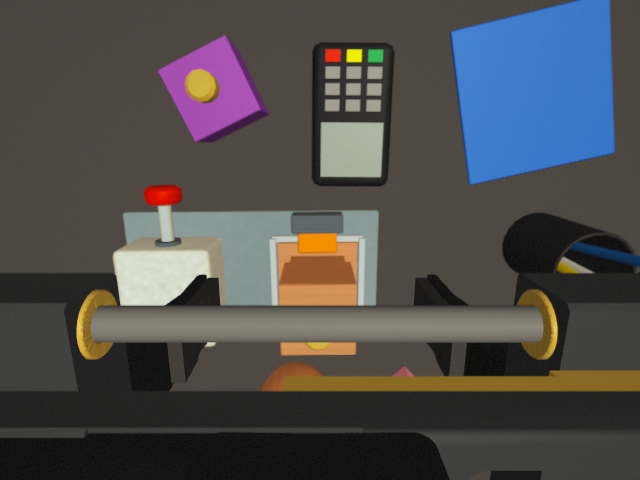

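The knob is clearly out, with its stem longer at px (163,195) and the orange jaw moved in at (317,243). The lid knob is partly hidden at (318,342), and the mat is at (535,90). Next I'll grasp the lid knob.

Call:
arm_command(xyz=[[0.02,0,0],[0.045,0,0],[0.065,0,0],[0.077,0,-0.01],[0.077,0,-0.03],[0.077,0,-0.05],[0.077,0,-0.07],[0.077,0,-0.09],[0.077,0,-0.105],[0.077,0,-0.115],[0.077,0,-0.125],[0.077,0,-0.13],[0.077,0,-0.13]], rot=[[0,0,0],[0,0,0],[0,0,0],[0,0,0],[0,0,0],[0,0,0],[0,0,0],[0,0,0],[0,0,0],[0,0,0],[0,0,0],[0,0,0],[0,0,0]])

```text
time: 8.8
ee_pos: [0.6297, 0.1369, 0.1177]
eef_rot: [0.03, 1.0, -0.0, -0.001]
ft_force: [0.4, 0.1, 0.1]
width: 0.0869
grip_force: 0.0
```

Call:
arm_command(xyz=[[0,0,0],[0,0,0],[0,0,0],[0,0,0],[0,0,0],[0,0,0],[0,0,0],[0,0,0],[0,0,0],[0,0,0],[0,0,0]], rot=[[0,0,0],[0,0,0],[0,0,0],[0,0,0],[0,0,0],[0,0,0],[0,0,0],[0,0,0],[0,0,0],[0,0,0],[0,0,0]], grip=0, squeeze=50)

```text
time: 9.72
ee_pos: [0.63, 0.1368, 0.1186]
eef_rot: [0.03, 1.0, -0.0, -0.0]
ft_force: [-0.6, -1.1, -0.6]
width: 0.0224
grip_force: 50.1
```

```bash
python3 - <<'E'
from h import *
M,im=snap('side'); x,y=map(int,pix(M,[.63,.137,.12]))
a=im[y-60:y+60,x-80:x+80]; b=cv2.resize(a,None,fx=4,fy=4)
cv2.imwrite('pics/s1.png',b[...,::-1])
E
```

```text
(no output)
```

View pics/s1.png

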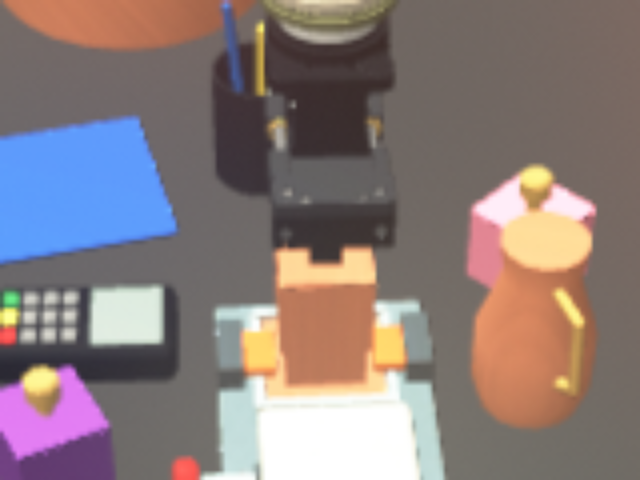

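The crop shows the fingers centred on the lid knob (px 325,255), with both orange jaws in over the flange. Next I'll lift straight up.

Call:
arm_command(xyz=[[0,0,0.003],[0,0,0.007],[0,0,0.012],[0,0,0.017],[0,0,0.022],[0,0,0.027],[0,0,0.032],[0,0,0.037]], rot=[[0,0,0],[0,0,0],[0,0,0],[0,0,0],[0,0,0],[0,0,0],[0,0,0],[0,0,0]])

```text
time: 10.43
ee_pos: [0.63, 0.137, 0.1561]
eef_rot: [0.03, 1.0, 0.0, -0.0]
ft_force: [-0.3, -0.0, -9.1]
width: 0.0224
grip_force: 50.0
```

Call:
arm_command(xyz=[[0,0,0.005],[0,0,0.01],[0,0,0.015],[0,0,0.02],[0,0,0.025],[0,0,0.03],[0,0,0.035],[0,0,0.04],[0,0,0.047],[0,0,0.055],[0,0,0.06],[0,0,0.06]], rot=[[0,0,0],[0,0,0],[0,0,0],[0,0,0],[0,0,0],[0,0,0],[0,0,0],[0,0,0],[0,0,0],[0,0,0],[0,0,0],[0,0,0]])

```text
time: 11.43
ee_pos: [0.6307, 0.1372, 0.2173]
eef_rot: [0.03, 1.0, 0.0, 0.001]
ft_force: [-0.0, -0.6, -1.5]
width: 0.0225
grip_force: 50.0
```

```bash
python3 - <<'E'
from h import *
M,im=snap('side'); x,y=map(int,pix(M,[.60,.20,.12]))
a=im[y-75:y+75,x-100:x+100]; b=cv2.resize(a,None,fx=3,fy=3)
cv2.imwrite('pics/s2.png',b[...,::-1])
M0,i0=snap('scene')
for c,M in(('side',M),('scene',M0)): find(c,M,['mat','caddy','lid','knob_grip'])
E
```

```text
side mat 0.76 [ 0.4537  0.358  -0.0045] [251. 178.]
side caddy 0.74 [0.6283 0.1384 0.0106] [315. 219.]
side lid 0.92 [0.4406 0.0531 0.005 ] [249. 247.]
side lid 0.9 [0.7932 0.2321 0.0047] [366. 195.]
side lid 0.87 [ 0.8025 -0.1021 -0.0028] [393. 282.]
side knob_grip 0.43 [ 0.5236 -0.0009  0.0399] [280. 250.]
scene mat 0.56 [0.4539 0.3658 0.0034] [469. 224.]
scene caddy 0.61 [0.6279 0.1388 0.0119] [391. 263.]
scene lid 0.93 [0.6262 0.133  0.1499] [392. 220.]
scene lid 0.69 [0.7904 0.2276 0.005 ] [433. 311.]
scene lid 0.63 [ 0.4387  0.0614 -0.0014] [359. 222.]
scene knob_grip 0.48 [0.5216 0.0019 0.0489] [338. 226.]
scene knob_grip 0.17 [ 0.6069  0.3735 -0.0008] [481. 261.]
```

View pics/s2.png

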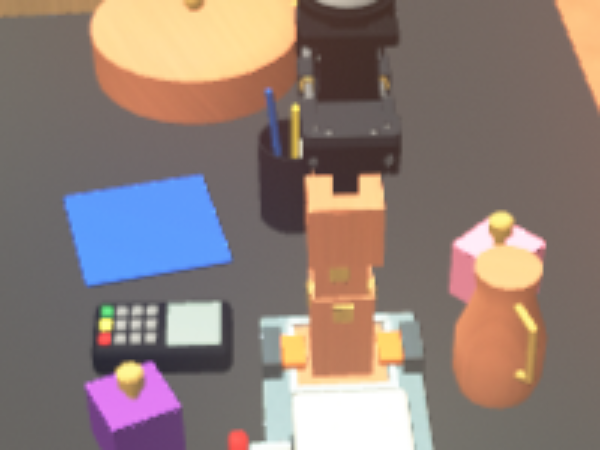

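Call:
arm_command(xyz=[[-0.01,0.01,0.005],[-0.025,0.03,0.01],[-0.042,0.052,0.01],[-0.06,0.075,0.01],[-0.078,0.1,0.01],[-0.096,0.123,0.01],[-0.114,0.146,0.01],[-0.132,0.169,0.01],[-0.148,0.19,0.01],[-0.162,0.208,0.01],[-0.171,0.22,0.005],[-0.176,0.226,0],[-0.176,0.226,-0.01],[-0.176,0.226,-0.025],[-0.176,0.226,-0.04],[-0.176,0.226,-0.055],[-0.176,0.226,-0.07],[-0.176,0.226,-0.085],[-0.176,0.226,-0.095],[-0.176,0.226,-0.095]], rot=[[0,0,0],[0,0,0],[0,0,0],[0,0,0],[0,0,0],[0,0,0],[0,0,0],[0,0,0],[0,0,0],[0,0,0],[0,0,0],[0,0,0],[0,0,0],[0,0,0],[0,0,0],[0,0,0],[0,0,0],[0,0,0],[0,0,0],[0,0,0]])

```text
time: 13.6
ee_pos: [0.4536, 0.361, 0.1178]
eef_rot: [0.031, 1.0, -0.001, -0.001]
ft_force: [-0.5, -0.3, -3.4]
width: 0.0223
grip_force: 50.0
```

Call:
arm_command(xyz=[[0,0,-0.01],[0,0,-0.02],[0,0,-0.03],[0,0,-0.037],[0,0,-0.041],[0,0,-0.044],[0,0,-0.046],[0,0,-0.046]], rot=[[0,0,0],[0,0,0],[0,0,0],[0,0,0],[0,0,0],[0,0,0],[0,0,0],[0,0,0]])

```text
time: 14.27
ee_pos: [0.454, 0.363, 0.0744]
eef_rot: [0.03, 1.0, 0.0, -0.0]
ft_force: [-0.5, -0.2, -1.5]
width: 0.0222
grip_force: 50.0
```

```bash
python3 - <<'E'
from h import *
M,im=snap('side'); x,y=map(int,pix(M,[.50,.30,.05]))
a=im[y-75:y+75,x-100:x+100]; b=cv2.resize(a,None,fx=3,fy=3)
cv2.imwrite('pics/s3.png',b[...,::-1])
E
```

```text
(no output)
```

View pics/s3.png

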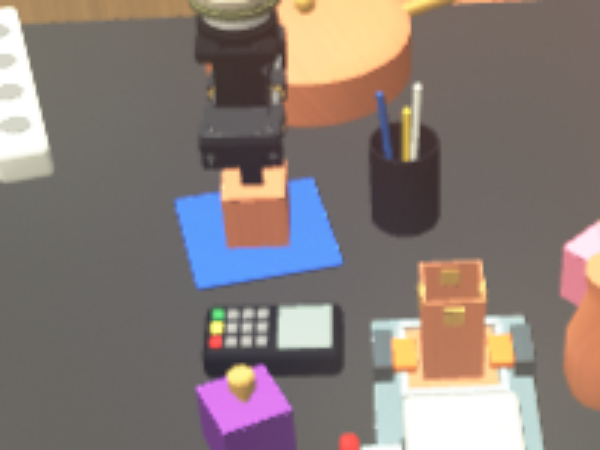

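The lid is just above the middle of the mat (px 256,220), and the open caddy stands in its nest. Next I'll lower the lid in 1 mm steps.

Call:
arm_command(xyz=[[0,0,-0.001],[0,0,-0.0015],[0,0,-0.002],[0,0,-0.002]], rot=[[0,0,0],[0,0,0],[0,0,0],[0,0,0]])

```text
time: 14.65
ee_pos: [0.454, 0.363, 0.0726]
eef_rot: [0.03, 1.0, 0.0, 0.0]
ft_force: [0.7, 0.1, -2.1]
width: 0.022
grip_force: 50.0
```

Call:
arm_command(xyz=[[0,0,-0.001],[0,0,-0.0015],[0,0,-0.0015]], rot=[[0,0,0],[0,0,0],[0,0,0]])

```text
time: 14.9
ee_pos: [0.4544, 0.3631, 0.0724]
eef_rot: [0.03, 1.0, 0.0, 0.0]
ft_force: [-3.9, -3.7, 8.9]
width: 0.0223
grip_force: 50.0
```

Call:
arm_command(xyz=[[0,0,0],[0,0,0],[0,0,0],[0,0,0],[0,0,0],[0,0,0.005],[0,0,0.015],[0,0,0.035],[0,0,0.06],[0,0,0.085],[0,0,0.11],[0,0,0.13],[0,0,0.14],[0,-0.01,0.14],[0,-0.025,0.14],[0,-0.025,0.14],[0,-0.025,0.14]], rot=[[0,0,0],[0,0,0],[0,0,0],[0,0,0],[0,0,0],[0,0,0],[0,0,0],[0,0,0],[0,0,0],[0,0,0],[0,0,0],[0,0,0],[0,0,0],[0,0,0],[0,0,0],[0,0,0],[0,0,0]], grip=1)

```text
time: 16.32
ee_pos: [0.454, 0.3365, 0.21]
eef_rot: [0.031, 1.0, -0.001, -0.0]
ft_force: [-0.4, 0.3, -0.8]
width: 0.0871
grip_force: 0.0
```

```bash
python3 - <<'E'
from h import *
M,im=snap('side'); x,y=map(int,pix(M,[.50,.28,.05]))
a=im[y-75:y+75,x-100:x+100]; b=cv2.resize(a,None,fx=3,fy=3)
cv2.imwrite('pics/s4.png',b[...,::-1])
find('side',M,['lid','knob_grip','caddy'],n=4)
print(r.read_state()['ee_pos'])
E
```

```text
side lid 0.74 [ 0.8044 -0.0982 -0.0022] [393. 281.]
side lid 0.65 [0.4542 0.363  0.0021] [251. 175.]
side lid 0.6 [0.792  0.2283 0.0052] [366. 195.]
side lid 0.6 [ 0.4378  0.0545 -0.0009] [248. 248.]
side knob_grip 0.54 [ 0.5202 -0.0034  0.0432] [279. 250.]
side knob_grip 0.27 [ 0.4546  0.3607 -0.0019] [251. 177.]
side caddy 0.71 [0.627  0.1366 0.009 ] [314. 219.]
[0.45364714 0.33838872 0.21056673]
```

View pics/s4.png

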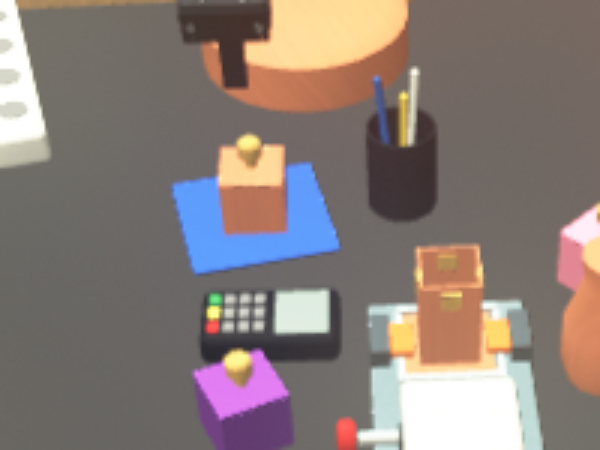

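The lid stands upright on the mat (px 252,190), and the knob is still out. Next I'll go back to the red knob.

Call:
arm_command(xyz=[[0.0,-0.01,0],[0.005,-0.03,0],[0.01,-0.055,0],[0.016,-0.08,0],[0.022,-0.105,0],[0.028,-0.13,0],[0.034,-0.155,0],[0.04,-0.18,0],[0.045,-0.205,0],[0.05,-0.23,0],[0.055,-0.255,0],[0.06,-0.28,0],[0.064,-0.303,0],[0.068,-0.323,0],[0.07,-0.335,0],[0.07,-0.341,0],[0.07,-0.341,0],[0.07,-0.341,0]], rot=[[0,0,0],[0,0,0],[0,0,0],[0,0,0],[0,0,0],[0,0,0],[0,0,0],[0,0,0],[0,0,0],[0,0,0],[0,0,0],[0,0,0],[0,0,0],[0,0,0],[0,0,0],[0,0,0],[0,0,0],[0,0,0]])

```text
time: 18.02
ee_pos: [0.5238, -0.002, 0.211]
eef_rot: [0.03, 1.0, 0.0, -0.0]
ft_force: [0.0, 0.7, 0.1]
width: 0.0873
grip_force: 0.0
```

```bash
python3 b.py w5 stand knob_grip caddy
```

```text
[[0.059, -0.966, -0.25, 0.456], [0.998, 0.057, 0.015, 0.002], [-0.0, -0.25, 0.968, 0.373], [0.0, 0.0, 0.0, 1.0]]
wrist knob_grip 0.95 [ 0.5257 -0.0032  0.0445] [315. 224.]
wrist caddy 0.76 [0.631  0.1347 0.0065] [457. 310.]
18.2167 [ 0.52393603 -0.00174474  0.21111113] [2.94540282e-02 9.99566121e-01 1.71922130e-04 1.08751607e-05]
```

Call:
arm_command(xyz=[[0,-0.001,-0.02],[0,-0.0015,-0.045],[0,-0.002,-0.07],[0,-0.002,-0.095],[0,-0.002,-0.12],[0,-0.002,-0.14],[0,-0.002,-0.155],[0,-0.002,-0.17],[0,-0.002,-0.18],[0,-0.002,-0.183],[0,-0.002,-0.183]], rot=[[0,0,0],[0,0,0],[0,0,0],[0,0,0],[0,0,0],[0,0,0],[0,0,0],[0,0,0],[0,0,0],[0,0,0],[0,0,0]])

```text
time: 19.13
ee_pos: [0.5237, -0.0046, 0.0276]
eef_rot: [0.03, 1.0, 0.0, -0.001]
ft_force: [-0.3, -0.1, 1.4]
width: 0.0873
grip_force: 0.0
```

Call:
arm_command(xyz=[[0,0,0],[0,0,0],[0,0,0],[0,0,0],[0,0,0],[0,0,0],[0,0,0],[0,0,0],[0,0,0],[0,0,0]], rot=[[0,0,0],[0,0,0],[0,0,0],[0,0,0],[0,0,0],[0,0,0],[0,0,0],[0,0,0],[0,0,0],[0,0,0]], grip=0, squeeze=30)

```text
time: 19.97
ee_pos: [0.524, -0.0039, 0.0281]
eef_rot: [0.03, 1.0, 0.001, -0.0]
ft_force: [-0.0, 4.1, -0.3]
width: 0.0325
grip_force: 30.0
```

Call:
arm_command(xyz=[[0.002,0.0,0],[0.004,0.0,0],[0.006,0.0,0],[0.008,0.0,0],[0.01,-0.001,0],[0.012,-0.001,0],[0.014,-0.001,0],[0.016,-0.001,0],[0.018,-0.001,0],[0.02,-0.001,0],[0.021,-0.001,0],[0.021,-0.001,0],[0.021,-0.001,0]], rot=[[0,0,0],[0,0,0],[0,0,0],[0,0,0],[0,0,0],[0,0,0],[0,0,0],[0,0,0],[0,0,0],[0,0,0],[0,0,0],[0,0,0],[0,0,0]])

```text
time: 21.05
ee_pos: [0.544, -0.0049, 0.0279]
eef_rot: [0.03, 1.0, 0.0, -0.001]
ft_force: [-5.0, 4.3, 4.6]
width: 0.0325
grip_force: 30.0
```

Pushed 20 mm to the end stop. Next I'll release, rise and check.

Call:
arm_command(xyz=[[0,0,0],[0,0,0],[0,0,0],[0,0,0],[0,0,0],[0,0,0],[0,0,0.01],[0,0,0.03],[0,0,0.06],[0,0,0.09],[0,0,0.12],[0,0,0.15],[0,0,0.18],[-0.01,0,0.2],[-0.02,0,0.21],[-0.02,0,0.21],[-0.02,0,0.21]], rot=[[0,0,0],[0,0,0],[0,0,0],[0,0,0],[0,0,0],[0,0,0],[0,0,0],[0,0,0],[0,0,0],[0,0,0],[0,0,0],[0,0,0],[0,0,0],[0,0,0],[0,0,0],[0,0,0],[0,0,0]], grip=1)

```text
time: 22.47
ee_pos: [0.5252, -0.006, 0.239]
eef_rot: [0.03, 1.0, -0.0, 0.001]
ft_force: [-0.2, 1.1, -0.3]
width: 0.0872
grip_force: 0.0
```

```bash
python3 b.py w6 knob_grip caddy; python3 - <<'E'
from h import *
M,im=snap('side','side9')
cv2.imwrite('pics/s9.png',cv2.resize(im[100:420,180:500],(600,600))[...,::-1])
find('side',M,['caddy','lid','knob_grip','saucepan','pen_cup','card_reader','jug'])
E
```

```text
[[0.06, -0.966, -0.252, 0.457], [0.998, 0.058, 0.016, -0.002], [-0.001, -0.252, 0.968, 0.401], [0.0, 0.0, 0.0, 1.0]]
wrist knob_grip 0.94 [ 0.5442 -0.0045  0.0423] [320. 235.]
wrist caddy 0.91 [0.6293 0.1303 0.0093] [449. 297.]
22.6167 [ 0.52484026 -0.00603486  0.2370802 ] [ 3.03841164e-02  9.99538004e-01  1.04583850e-05 -7.63765425e-04]
side caddy 0.55 [0.6267 0.135  0.007 ] [314. 220.]
side lid 0.93 [0.4533 0.3635 0.0023] [251. 175.]
side lid 0.73 [0.4404 0.0536 0.0025] [249. 247.]
side lid 0.67 [0.7905 0.2315 0.0064] [365. 195.]
side knob_grip 0.61 [ 0.5465 -0.0046  0.0437] [289. 250.]
side saucepan 0.93 [ 0.5183 -0.3465  0.0012] [289. 379.]
side pen_cup 0.74 [ 0.6067  0.3748 -0.0016] [300. 171.]
side jug 0.88 [7.726e-01 1.027e-01 6.000e-04] [367. 226.]
```

View pics/s9.png

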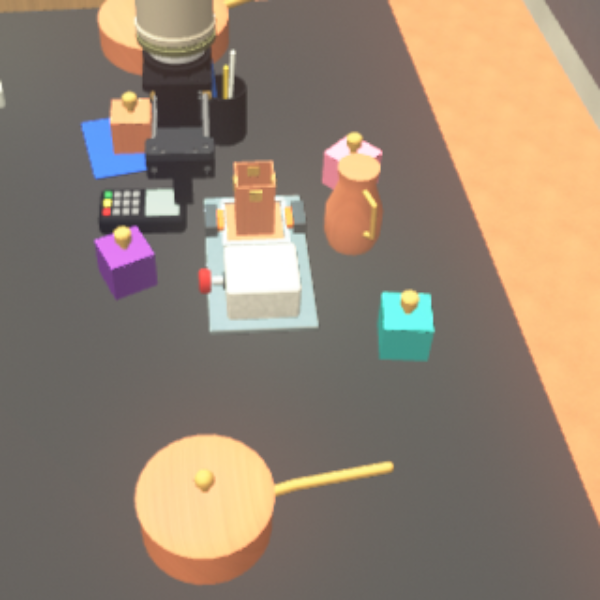

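The knob is home (px 205,280), the jaws are back, the caddy is in its nest and the lid is on the mat. The bystanders haven't moved.

```bash
python3 -c "
from bench import r
print(r.close_job())"
```

```text
the job is handed in; nothing more can be done
None
```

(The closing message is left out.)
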